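# Pass a timber block through the go gauge

## Task

Check the width of the light timber block with the go gauge: push it lengthwise over the bench with the fingers, in at the rounded mouth, through the gap between the two blue jaws, and on until its leading end rests squarely against the dark wooden end stop. Only push it: never lift it or tip it up. Leave the other things on the bench where they are.

Things in the scene. Friction and masses are not known exactly. Their poses are not given: they have to be found in the camera images.
- block: The work: loose light-brown timber block, 70 (its x) x 140 (its y, the length) x 45 mm high, about 0.23 kg, lying flat on the bench in front of the gauge's mouth, up to 30 mm off the gauge's centre line and up to 0.3 rad askew to it. Origin: centre of the underside.
- gauge: Go gauge fixed to the bench: two blue jaws 30 mm high (screw heads 2 mm more), an end stop behind them. Jaw inner faces at x = -37.5 and +37.5 (75 mm clear gap), outer x = -92 and +92, y = -17 to +17 mm; mouth (+y) corners rounded, 12 mm radius. No floor: the block slides on the bench along the gauge's -y. Origin on the bench, mid-gap. Block against the stop: its centre at y = -99 mm.
- gap (a point): Middle of the gap between the jaws, on the bench top (= the gauge's origin, same axes).
- stop_face (a point): Foot of the middle of the end stop's face, 169 mm from mid-gap along the gauge's -y; axes as the gauge. The stop is dark wood, 134 mm wide, 20 mm thick, 28 mm high. Flat steel straps, 12 mm wide and 3 mm high, at gauge x = -61 and +61 mm join it to the jaws.
- nail_tin: Bystander: open tin of nails, 70 mm wide, 61 mm high, beside the end of the gauge at its +x side. Origin: centre of the underside.
- pencil: Bystander: red carpenter's pencil, 14x162x9 mm, length along its y, lying beside the gauge at its -x side. Origin: centre of the underside.
- push_shoe: Bystander: cream push shoe, 60x273x39 mm, length along its y, at the far edge of the bench, left. Origin: under the middle of its extents.
- red_driver: Bystander: screwdriver with red handle, 29x228x28 mm, length along its y, at the far edge of the bench, right. Origin: under the middle of its extents.

How it is judged:
On the way:
1. the block lies lengthwise in the gap between the jaws, flat on the bench (y of block in the frame of gauge between -0.03 and 0.03 m and x of block in the frame of gauge between -0.007 and 0.007 m and angle between the y axis of block and the y axis of gauge, either way round below 0.15 rad and height (world z) of block below 0.006 m), for 0.1 s.
At the end, for the whole second after the job is handed in: The block has come through the gap and lies flat and at rest behind the jaws, its leading end within 5 mm of the end stop, square to it within 0.06 rad, its middle within 25 mm of the gauge's centre line (y of block in the frame of gauge between -0.106 and -0.094 m and x of block in the frame of gauge between -0.025 and 0.025 m and angle between the y axis of block and the y axis of gauge, either way round below 0.06 rad and height (world z) of block below 0.006 m and angle between block's own z axis and vertical below 0.05 rad and linear speed of block below 0.01 m/s); the robot touches nothing.
It fails at once if the block is lifted or carried (more than 12 mm off the bench) (height (world z) of block above 0.012 m).
It fails at once if the block is tipped up (angle between block's own z axis and vertical above 0.2 rad).
It fails at once if another thing on the bench is moved more than 15 mm (distance of any of nail_tin, pencil, push_shoe, red_driver from where it was at the start of the episode above 0.015 m).
It also fails if it takes over 69 s, if anything falls off the work surface, if the arm or the gripper's body presses on something with over 40 N, if the wrist force passes 120 N, or if a joint passes its speed limit or range.

## Robot

A 7-joint arm with a two-finger parallel gripper is mounted at the origin on the work surface; the furniture and walls round the work are solid. World frame = base frame: x ahead of the robot, y to its left, z up, the work surface at z = 0. Lengths are in m, angles in rad, forces in N, time in s.
With the tool pointing down it reaches from about 0.425 to 0.825 m from the base axis. Payload 3.6 kg.
Tool frame: the origin (TCP) lies at the very end of the fingers, on their centre line; the grasp point (between the pads) lies 19 mm behind it; z points along the fingers, y is the line along which they close (so a half turn about z gives the same grasp; the last joint's range is limited). The gripper opens to 85 mm and grips with 20 to 120 N. Pads are 22 mm wide; open, the fingers measure 114 mm over their backs; the gripper's body (76 mm by 85 mm) begins 54 mm behind the grasp point. The pads swing forward as they close: fully open they stand 13 mm farther back than shut.
Start: joints at [1.163, 0.615, -0.013, 1.423, 0.008, 1.103, -0.04], TCP at [0.242, -0.603, 0.231] pointing down, gripper open.
Joint ranges: [-3.12, 3.12], [-0.3, 2.06], [-1.34, 1.32], [0.26, 2.42], [-1.36, 4.5], [0.01, 1.98], [-2.84, 2.84]. Speed limits (rad/s): [2.79, 2.79, 3.14, 3.14, 3.14, 3.14, 3.14].

## Interface

Orientations are given as a unit quaternion [w, x, y, z].
In Python, from bench import * gives the robot as it stands. The module is installed in compiled form; this text tells all that it offers.
- The arm moves only by the tool servo_tool, never from a script. Its argument "increments" is a list that holds one entry, the list of rows, each a list of 6 numbers: the shift along the world's x, y, z in cm, then the turn, a rotation vector about the world's x, y, z in rad. A call has 1 to 20 rows; each row shifts and turns the commanded pose from where the row before left it; what a row does not reach is not made up. A row lasts 1/8 s, in which the tool goes at most 62.5 mm and 10.7 degrees, less where a joint would pass 70% of its speed; a pose out of reach is approached as far as the arm can. A call with a gripper value outside its range is refused whole. "grip" is the closure in counts, from 0 (fully open) to 255 (shut), set as the call begins (left out, the last holds). The fingers move at their own pace and stop on an object; "grip_force" is the grip in N (left out, the last holds). Time passes only in rows, so rows that do not move let the fingers close. It gives the time, the measured TCP pose, the force, the opening and the grip force at its end, in the units of the state.
- sense(): the state, without advancing time (a new reading comes with each control period).
- camera(name): name is "scene" or "side" or "wrist"; returns the picture (400x640x3 uint8, blue, green, red); there is no depth.
- camera_params(name): a dict with "fx", "fy", "cx", "cy" (pixels), "rvec" (rotation vector, rad) and "tvec" (3), from world to camera coordinates, as OpenCV has them. Camera axes: x right, y down, z forward; pixel columns grow to the right and rows downward; lengths in m; the calibration is good to about 2 mm. A picture is of the moment at which its call begins: read the wrist's pose just before it. camera_params takes no time and is no camera call; for the wrist camera it gives the pose at the moment of the call.
- close_job(): hands the job in; it is judged then, once.
The state is a dict: "t": time; "joints": joint angles; "dq": joint speeds; "effort": joint torques, N m; "eef_pos": TCP position; "tcp_rot": TCP orientation; "contact_force": force on the tool from outside, world axes, zero at the start; "torque": the same for the moment, N m; "width": opening from 0.0 (shut) to 1.0 (fully open); "finger_force": force on a finger pad.
Only numpy, scipy, OpenCV 4.12 (cv2) and the standard library are available. Lean on these libraries where they do the work, as an engineer would, in place of code of your own. Each camera call takes 0.05 s, during which the arm holds its last target. There are 200 camera calls.

## Working session

There is one attempt and no reset: what is moved stays moved. The work goes in short steps, Python scripts to look and compute and a tool call to move; the robot and the scene stay as the last step left them, time stands still between calls to the robot, and variables do not carry over. Pictures are saved under pics/ and viewed, at most 10 in all, crops included, and the job is handed in when it is done.

Besides the shell and the picture viewer there is one more tool, called after "Request:" in YAML: its name, and indented under it one key for each argument. servo_tool: Moves the arm, as the interface text tells. Its arguments: {"type":"object","properties":{"increments":{"type":"array"},"grip":{"type":"number"},"grip_force":{"type":"number"}},"required":["increments"]}

```bash
mkdir -p pics; python3 - <<'E'
from bench import *
import cv2
s=sense();print(s['t'],s['eef_pos'],s['tcp_rot'])
for n in("scene","side"):
    cv2.imwrite(f"pics/{n}0.png",camera(n));p=camera_params(n);print(n,p)
E
```

```text
0.0 [ 0.2418966  -0.60244657  0.23012595] [-1.29708960e-03  9.81827026e-01  1.89773385e-01 -2.67326517e-04]
scene {'fx': 394.32383766533695, 'fy': 394.32383766533695, 'cx': 320.3851503254838, 'cy': 205.54343123063384, 'rvec': array([ 0.71968057, -2.48371331,  1.31662663]), 'tvec': array([0.48190164, 0.22778186, 0.66828013])}
side {'fx': 394.3469378810464, 'fy': 394.3469378810464, 'cx': 318.50870643164916, 'cy': 201.04287672430732, 'rvec': array([ 2.21705967, -0.4522518 ,  0.19154801]), 'tvec': array([-0.54537949,  0.17155024,  0.72090115])}
```

View pics/scene0.png

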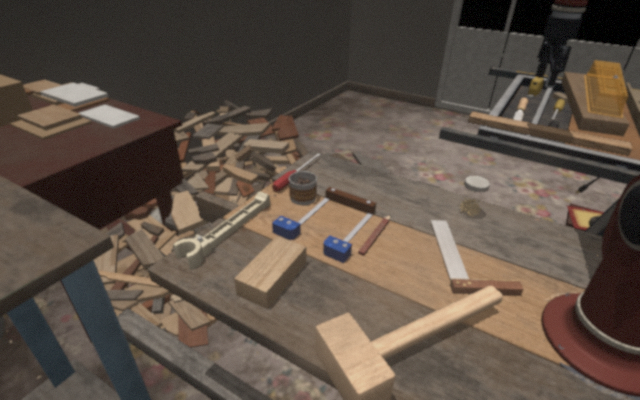

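View pics/side0.png

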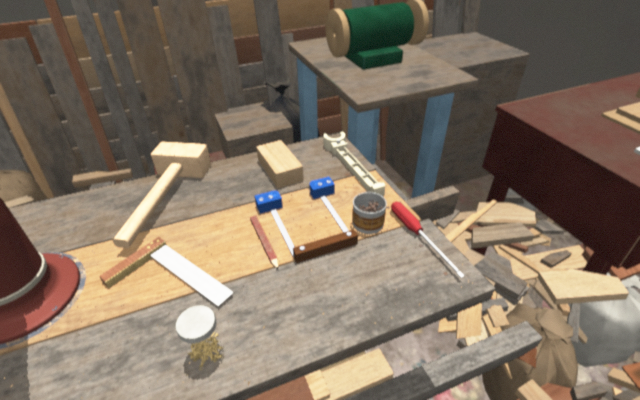

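The scene picture shows the block at about (272,270), the blue jaws at (287,227) and (337,247), and the stop at (350,200). The side picture shows the block at (279,162), the jaws at (268,201) and (321,187), and the stop at (325,245). I'll enlarge both to get corners.

```bash
python3 - <<'E'
import cv2
a=cv2.imread("pics/scene0.png")[175:315,220:400];b=cv2.imread("pics/side0.png")[130:265,240:400]
cv2.imwrite("pics/c1.png",cv2.resize(a,None,fx=4,fy=4,interpolation=cv2.INTER_CUBIC))
cv2.imwrite("pics/c2.png",cv2.resize(b,None,fx=4,fy=4,interpolation=cv2.INTER_CUBIC))
E
```

```text
(no output)
```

View pics/c1.png

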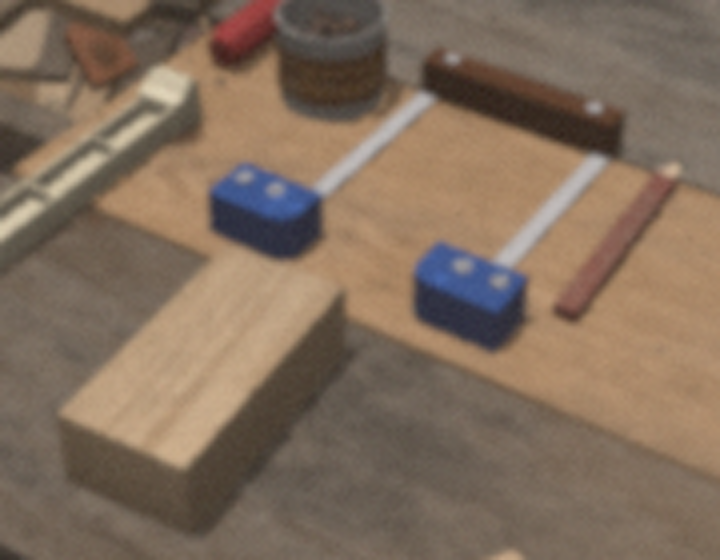

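View pics/c2.png

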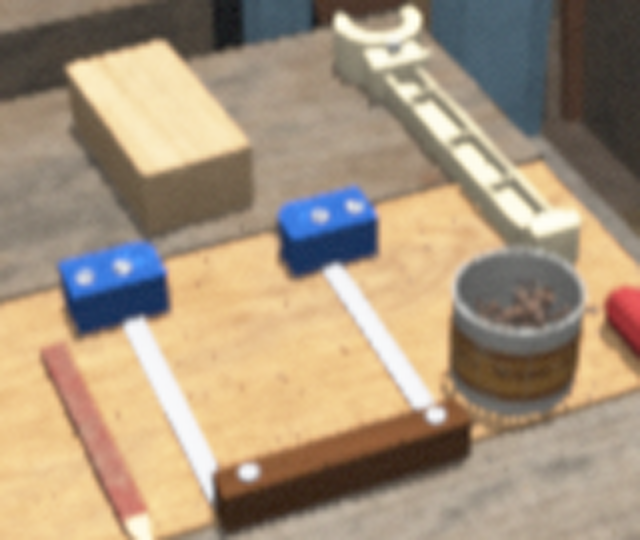

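The crops show both jaws' rear corners, the stop and the block clearly. I'll fit planar poses to the corners from both views.

```bash
cat >fit.py <<'E'
import numpy as np,cv2
from scipy.optimize import least_squares
from bench import *
def proj(n,P):
    p=camera_params(n) if isinstance(n,str) else n
    K=np.array([[p['fx'],0,p['cx']],[0,p['fy'],p['cy']],[0,0,1]])
    return cv2.projectPoints(np.float64(P),p['rvec'],p['tvec'],K,None)[0][:,0]
def place(q,L):
    c,s=np.cos(q[2]),np.sin(q[2]);L=np.float64(L)/1000
    return np.c_[q[0]+c*L[:,0]-s*L[:,1],q[1]+s*L[:,0]+c*L[:,1],L[:,2]]
def fit(views,q0s):
    f=lambda q:np.concatenate([(proj(n,place(q,L))-uv).ravel() for n,L,uv in views])
    rs=[least_squares(f,q0,x_scale=[.1,.1,.5],loss='soft_l1') for q0 in q0s]
    r=min(rs,key=lambda r:r.cost);print(np.round(r.x,4),'rms px',np.sqrt(np.mean(r.fun**2)),np.round(f(r.x).reshape(-1,2),1).tolist());return r.x
E
python3 - <<'E'
from fit import *
A=lambda d,o:([list(k) for k in d],(np.float64(list(d.values()))+.5)/4-.5+o)
S,T=(220,175),(240,130)
g1={(92,-17,30):(243,165),(37.5,-17,30):(320,198),(-37.5,-17,30):(440,245),(-92,-17,30):(525,279),(67,-169,28):(425,70),(-67,-169,28):(617,128),(-67,-169,0):(617,152)}
g2={(-92,-17,30):(68,297),(-37.5,-17,30):(167,280),(-92,-17,0):(78,332),(-37.5,-17,0):(168,312),(37.5,-17,30):(288,240),(92,-17,30):(378,222),(37.5,-17,0):(295,273),(92,-17,0):(377,254),(-67,-189,28):(220,492),(67,-189,28):(470,430),(-67,-189,0):(222,530),(67,-189,0):(470,455)}
b1={(35,70,45):(60,413),(-35,70,45):(187,468),(-35,-70,45):(345,290),(35,70,0):(70,485),(-35,70,0):(195,530),(-35,-70,0):(345,345)}
b2={(-35,70,45):(68,70),(35,70,45):(160,40),(35,-70,45):(252,148),(-35,-70,45):(147,177),(-35,-70,0):(150,232),(35,-70,0):(252,207)}
q0=[(.5,-.2,a) for a in np.arange(0,6.3,.8)]
for a,b in((g1,g2),(b1,b2)):
    q=fit([("scene",*A(a,S)),("side",*A(b,T))],q0)
    if a is g1: g=q
c,s=np.cos(g[2]),np.sin(g[2]);d=q[:2]-g[:2]
print('block in gauge mm',1000*(c*d[0]+s*d[1]),1000*(-s*d[0]+c*d[1]),'yaw',q[2]-g[2])
E
```

```text
[ 0.556   0.0602 -0.0089] rms px 1.2023335862330757 [[0.2, -0.8], [0.7, -1.0], [-0.4, -1.0], [0.9, -0.4], [-0.8, -2.5], [-0.8, -0.2], [-1.9, 3.3], [0.6, -0.8], [-0.5, -2.7], [-0.3, 0.8], [0.3, -0.4], [0.5, -0.8], [-0.2, -1.9], [-0.9, 1.2], [-0.1, 0.2], [-0.7, 0.8], [0.1, -3.0], [-0.4, 1.2], [-0.6, 0.7]]
[0.5601 0.1866 0.0757] rms px 0.8362060161176857 [[-0.2, -0.2], [0.6, -0.2], [0.3, -1.6], [-0.2, -0.8], [0.0, 1.8], [0.4, 1.4], [-1.1, -1.1], [0.8, -0.2], [0.2, -1.1], [-0.5, -0.4], [0.3, 1.1], [0.9, -0.8]]
block in gauge mm 2.987547366669622 126.45014398841367 yaw 0.08465057459756567
```

Request:
servo_tool:
  increments:
    - [[2.1,3.2,0,0,0,0.045],[2.1,3.2,0,0,0,0.045],[2.1,3.2,0,0,0,0.045],[2.1,3.2,0,0,0,0.045],[2.1,3.2,0,0,0,0.045],[2.1,3.2,0,0,0,0.045],[2.1,3.2,0,0,0,0.045],[2.1,3.2,0,0,0,0.045],[2.1,3.2,0,0,0,0.045],[2.1,3.2,0,0,0,0.045],[2.1,3.2,0,0,0,0.045],[2.1,3.2,0,0,0,0.045],[2.1,3.2,0,0,0,0.045],[2.1,3.2,0,0,0,0.045]]
  grip: 150

```text
t: 1.85
eef_pos: [0.5364, -0.1541, 0.2309]
tcp_rot: [-0.0, 0.874, 0.485, -0.0]
contact_force: [0.1, 0.9, 0.0]
width: 0.411
finger_force: 0.0
```

Request:
servo_tool:
  increments:
    - [[0.1,3.2,0,0,0,0.045],[0.1,3.2,0,0,0,0.045],[0.1,3.2,0,0,0,0.045],[0.1,3.2,0,0,0,0.045],[0.1,3.2,0,0,0,0.045],[0.1,3.2,0,0,0,0.045],[0.1,3.2,0,0,0,0.045],[0.1,3.2,0,0,0,0.045],[0.1,3.2,0,0,0,0.045],[0.1,3.2,0,0,0,0.045],[0.1,3.2,0,0,0,0.045],[0.1,3.2,0,0,0,0.045],[0.1,3.2,0,0,0,0.045],[0.1,3.2,0,0,0,0.045],[0,0,0,0,0,0]]

```text
t: 3.72
eef_pos: [0.5486, 0.2963, 0.2306]
tcp_rot: [-0.001, 0.68, 0.734, 0.0]
contact_force: [0.1, -0.4, -0.9]
width: 0.41
finger_force: 0.0
```

```bash
python3 - <<'E'
from fit import *
s=sense();print(s['t'],s['eef_pos'],s['tcp_rot'],s['width'],s['joints'],s['contact_force'])
im=camera("wrist");p=camera_params("wrist");print(p)
cv2.imwrite("pics/w1.png",im)
bl=place([.5601,.1866,.0757],[(a,b,z) for z in(0,45) for a,b in((35,70),(-35,70),(-35,-70),(35,-70))])
print(proj(p,bl).round())
E
```

```text
3.725 [0.54856978 0.29630209 0.23063653] [-1.47371019e-03  6.79612745e-01  7.33569588e-01  7.11072796e-05] 0.40956151230033744 [-0.27837091  0.60450825 -0.42870925  1.497711    0.26529409  1.09794312
 -0.6849566 ] [ 0.0602753  -0.43632169 -0.87250696]
{'fx': 291.8998126025962, 'fy': 291.8998126025962, 'cx': 325.46380666362603, 'cy': 204.6019986330608, 'rvec': array([-2.84272561, -0.10361106, -0.01361136]), 'tvec': array([-0.56978486,  0.20336607,  0.45181872])}
[[353. 203.]
 [301. 203.]
 [303. 294.]
 [351. 294.]
 [357. 214.]
 [298. 214.]
 [301. 314.]
 [354. 314.]]
```

View pics/w1.png

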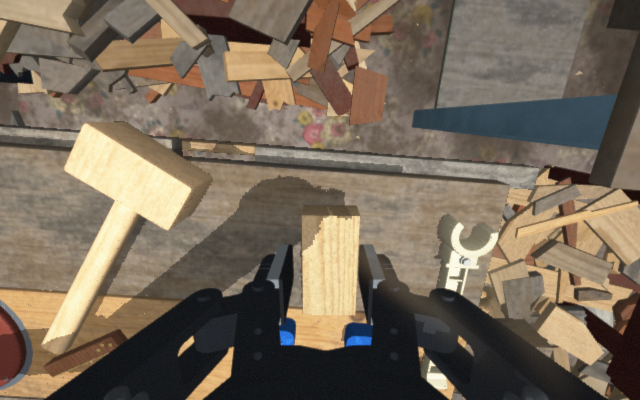

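The wrist view shows the block under the gripper: top rear edge from (302,207) to (360,210), leading edge at v≈314. That agrees with the fit to about 3 mm, and the space behind the block is clear. I'll close the fingers slightly more and descend.

Request:
servo_tool:
  increments:
    - [[0.07,0,-2,0,0,0],[0.07,0,-2,0,0,0],[0.07,0,-2,0,0,0],[0.07,0,-2,0,0,0],[0.07,0,-2,0,0,0],[0.07,0,-2,0,0,0],[0.07,0,-2,0,0,0],[0.07,0,-2,0,0,0],[0.07,0,-2,0,0,0],[0.07,0,-2,0,0,0],[0,0,-1,0,0,0],[0,0,-0.8,0,0,0],[0,0,0,0,0,0]]
  grip: 170

```text
t: 5.4
eef_pos: [0.557, 0.2928, 0.0129]
tcp_rot: [-0.0, 0.681, 0.732, -0.0]
contact_force: [0.1, -0.0, 0.1]
width: 0.336
finger_force: 0.0
```

Request:
servo_tool:
  increments:
    - [[0,-0.6,0,0,0,0],[0,-0.6,0,0,0,0],[0,-0.5,0,0,0,0],[0,-0.5,0,0,0,0],[0,-0.5,0,0,0,0],[0,-0.4,0,0,0,-0.012],[0,-0.4,0,0,0,-0.012],[0,-0.4,0,0,0,-0.012],[0,-0.4,0,0,0,-0.012],[0,-0.4,0,0,0,-0.012],[0,-0.4,0,0,0,-0.012],[0,-0.4,0,0,0,-0.012],[0,0,0,0,0,0]]

```text
t: 7.02
eef_pos: [0.5571, 0.2367, 0.0131]
tcp_rot: [0.0, 0.712, 0.702, -0.001]
contact_force: [0.6, 0.0, 0.8]
width: 0.335
finger_force: 0.2
```

```bash
python3 - <<'E'
from fit import *
s=sense();print(s['t'],s['eef_pos'],s['tcp_rot'],s['contact_force'])
a=camera("scene")[175:315,220:400];b=camera("side")[130:265,240:400]
r=lambda a:cv2.resize(a,(400,300),interpolation=cv2.INTER_CUBIC)
w=camera("wrist");cv2.imwrite("pics/m1.png",np.vstack([np.hstack([r(a),r(b)]),np.hstack([r(w[150:400,160:500]),r(w[200:400,240:420])])]))
E
```

```text
7.025 [0.55708534 0.23665473 0.01310052] [ 2.68569486e-04  7.12051793e-01  7.02126469e-01 -7.71000817e-04] [0.55131819 0.02172674 0.7526173 ]
```

View pics/m1.png

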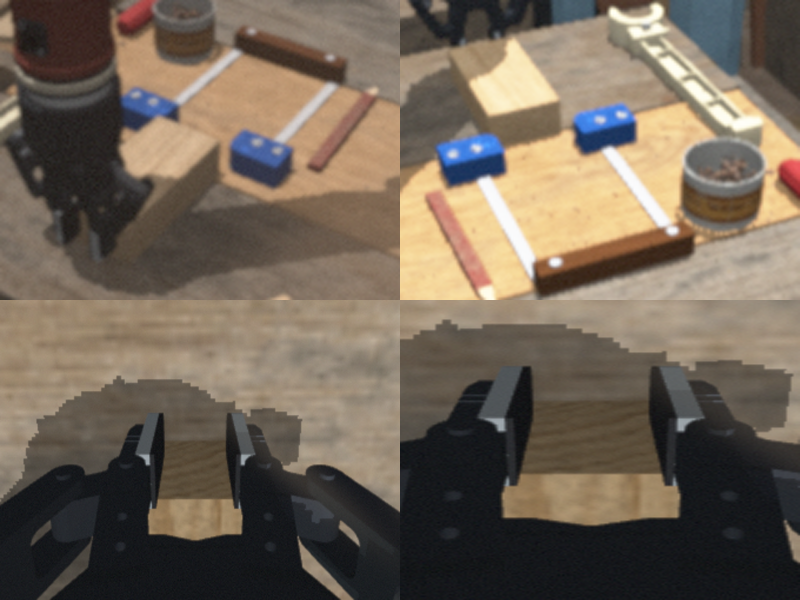

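The composite shows the fingers against the rear face and the leading end close to the mouth, between the jaws. Leading top corners in the side panel are at (503,113) and (561,101), and in the scene panel at (218,147). I'll check the pose numerically from these.

```bash
python3 - <<'E'
from fit import *
L1=[(-35,-70,45),(35,-70,45),(-35,-70,0)];u1=np.float64([(218,147),(163,119),(215,186)])/[400/180,300/140]+[220,175]
L2=[(-35,-70,45),(35,-70,45),(35,-70,0),(-35,-70,0),(-35,70,45)];u2=(np.float64([(503,113),(561,101),(560,131),(503,141),(451,50)])-[400,0])/[2.5,300/135]+[240,130]
fit([("scene",L1,u1-.3),("side",L2,u2-.3)],[(.556,.155,0)])
E
```

```text
[ 0.5575  0.1586 -0.0476] rms px 2.6398253652857444 [[-0.5, -2.2], [-3.0, -1.6], [0.6, -3.8], [-6.6, -0.4], [-0.8, -1.4], [0.3, 0.3], [-4.9, 2.3], [0.1, -2.3]]
```

The bad residuals come from poorly visible corners, but the centring (about 1.5 mm) is well inside the mouth's capture range. I'll push on into the gap and watch the force.

Request:
servo_tool:
  increments:
    - [[0,-0.5,0,0,0,0],[0,-0.5,0,0,0,0],[0,-0.5,0,0,0,0],[0,-0.5,0,0,0,0],[0,-0.5,0,0,0,0],[0,-0.5,0,0,0,0],[0,-0.5,0,0,0,0],[0,-0.5,0,0,0,0],[0,-0.5,0,0,0,0],[0,-0.5,0,0,0,0],[0,0,0,0,0,0]]

```text
t: 8.55
eef_pos: [0.5572, 0.1868, 0.0133]
tcp_rot: [0.0, 0.712, 0.702, -0.001]
contact_force: [-0.3, -0.1, 0.1]
width: 0.33
finger_force: 0.0
```

Request:
servo_tool:
  increments:
    - [[0,-0.5,0,0,0,0],[0,-0.5,0,0,0,0],[0,-0.5,0,0,0,0],[0,-0.5,0,0,0,0],[0,-0.5,0,0,0,0],[0,-0.5,0,0,0,0],[0,-0.5,0,0,0,0],[0,-0.5,0,0,0,0],[0,-0.5,0,0,0,0],[0,0,0,0,0,0],[0,0,0,0,0,0]]

```text
t: 9.93
eef_pos: [0.557, 0.1421, 0.0131]
tcp_rot: [0.0, 0.712, 0.702, -0.001]
contact_force: [0.0, -0.1, -0.7]
width: 0.335
finger_force: 0.0
```

```bash
python3 - <<'E'
from fit import *
b=camera("side")[130:265,240:400];print(sense()['t'])
cv2.imwrite("pics/s2.png",cv2.resize(b,None,fx=4,fy=4,interpolation=cv2.INTER_CUBIC))
E
```

```text
9.975
```

View pics/s2.png

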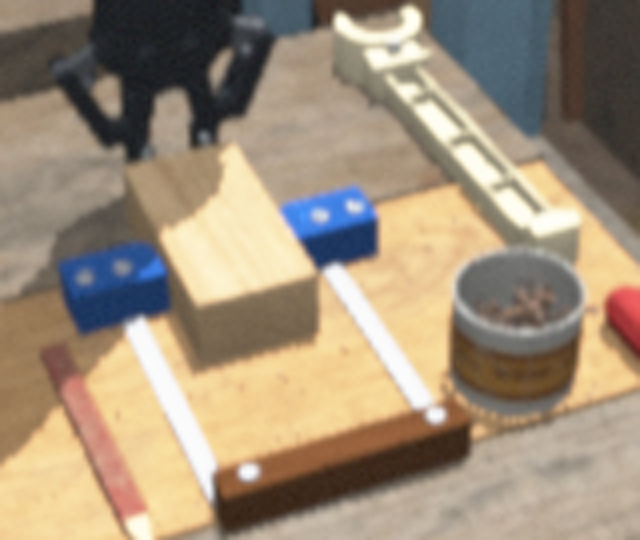

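The block is straight in the gap, its leading end at (195,305)–(318,275), and nothing else has moved. Next I push to near the stop, then creep.

Request:
servo_tool:
  increments:
    - [[0,-0.5,0,0,0,0],[0,-0.5,0,0,0,0],[0,-0.5,0,0,0,0],[0,-0.5,0,0,0,0],[0,-0.5,0,0,0,0],[0,-0.5,0,0,0,0],[0,-0.5,0,0,0,0],[0,-0.5,0,0,0,0],[0,-0.5,0,0,0,0],[0,-0.5,0,0,0,0],[0,-0.5,0,0,0,0],[0,-0.5,0,0,0,0],[0,-0.5,0,0,0,0],[0,-0.5,0,0,0,0],[0,-0.5,0,0,0,0],[0,-0.5,0,0,0,0],[0,-0.5,0,0,0,0],[0,-0.3,0,0,0,0],[0,0,0,0,0,0]]

```text
t: 12.35
eef_pos: [0.5572, 0.0542, 0.0133]
tcp_rot: [0.0, 0.712, 0.702, -0.0]
contact_force: [-0.7, -0.1, 0.4]
width: 0.332
finger_force: 0.0
```

Request:
servo_tool:
  increments:
    - [[0,-0.15,0,0,0,0],[0,-0.15,0,0,0,0],[0,-0.15,0,0,0,0],[0,-0.15,0,0,0,0]]

```text
t: 12.85
eef_pos: [0.5573, 0.0491, 0.0134]
tcp_rot: [-0.0, 0.712, 0.703, 0.0]
contact_force: [0.7, 2.0, 0.2]
width: 0.333
finger_force: 0.6
```

Request:
servo_tool:
  increments:
    - [[0,-0.15,0,0,0,0],[0,-0.15,0,0,0,0]]

```text
t: 13.1
eef_pos: [0.5573, 0.0459, 0.0134]
tcp_rot: [-0.0, 0.712, 0.703, 0.0]
contact_force: [-0.2, 0.8, 1.3]
width: 0.339
finger_force: 0.7
```

Request:
servo_tool:
  increments:
    - [[0,-0.15,0,0,0,0],[0,-0.15,0,0,0,0]]

```text
t: 13.35
eef_pos: [0.5573, 0.0429, 0.0134]
tcp_rot: [-0.0, 0.712, 0.703, 0.0]
contact_force: [0.2, 1.5, 1.3]
width: 0.335
finger_force: 0.8
```

Request:
servo_tool:
  increments:
    - [[0,-0.15,0,0,0,0],[0,-0.1,0,0,0,0]]

```text
t: 13.6
eef_pos: [0.5572, 0.0414, 0.0134]
tcp_rot: [-0.0, 0.711, 0.703, 0.001]
contact_force: [-0.4, 4.7, 0.5]
width: 0.334
finger_force: 2.1
```

Request:
servo_tool:
  increments:
    - [[0,-0.1,0,0,0,0],[0,-0.1,0,0,0,0],[0,0,0,0,0,0]]

```text
t: 13.98
eef_pos: [0.5569, 0.0413, 0.0134]
tcp_rot: [-0.001, 0.711, 0.703, 0.001]
contact_force: [-0.4, 6.1, 1.0]
width: 0.329
finger_force: 3.2
```

```bash
python3 - <<'E'
from fit import *
b=camera("side")[130:265,240:400];print(sense()['t'])
cv2.imwrite("pics/s3.png",cv2.resize(b,None,fx=4,fy=4,interpolation=cv2.INTER_CUBIC))
E
```

```text
14.025
```

View pics/s3.png

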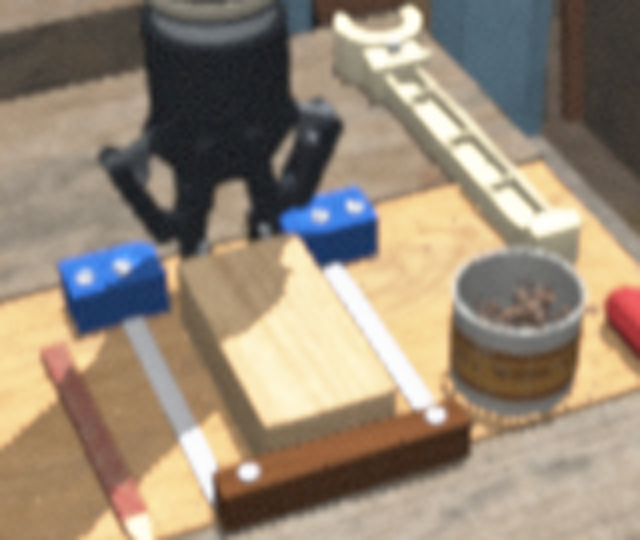

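The block is seated: its leading end (255,440)–(393,410) is parallel to and against the stop, and the TCP stalled with 6 N. I'll back straight off, then lift.

Request:
servo_tool:
  increments:
    - [[0,0.3,0,0,0,0],[0,0.7,0,0,0,0],[0,1,0,0,0,0],[0,1,0,0,0,0],[0,0,2,0,0,0],[0,0,3,0,0,0],[0,0,4,0,0,0],[0,2,4,0,0,0],[0,3,4,0,0,0],[0,3,2,0,0,0],[0,0,0,0,0,0],[0,0,0,0,0,0]]

```text
t: 15.52
eef_pos: [0.5566, 0.1471, 0.2023]
tcp_rot: [0.0, 0.712, 0.702, -0.001]
contact_force: [0.7, -0.7, -0.6]
width: 0.334
finger_force: 0.0
```

```bash
python3 - <<'E'
from fit import *
b=camera("side")[130:265,240:400];a=camera("scene")[175:315,220:400]
cv2.imwrite("pics/s4.png",np.hstack([cv2.resize(x,(400,320),interpolation=cv2.INTER_CUBIC) for x in(a,b)]))
s=sense();print(s['t'],s['eef_pos'],s['contact_force'])
E
```

```text
15.625 [0.55672034 0.14628357 0.20188174] [-0.25125681 -0.48563372 -0.81759625]
```

View pics/s4.png

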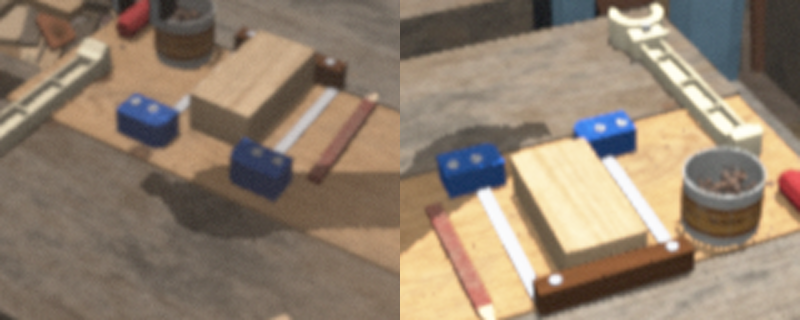

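The final picture shows the block flat behind the jaws, its leading end (555,265)–(645,247) square against the stop. The other things haven't moved and the arm is clear.

```bash
python3 -c "
from bench import *
print(close_job())"
```

```text
the job is handed in; nothing more can be done
None
```

The block was pushed through the gap and now rests squarely against the end stop, with the other bench items undisturbed in the final picture; the job is handed in, and no verdict came back.

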